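# Close and cam-lock the battery hatch of a portable analyser

### The arm

A 7-joint arm with a two-finger parallel gripper is mounted at the origin on the work surface. World frame = base frame: x ahead of the robot, y to its left, z up, the work surface at z = 0. Lengths are in m, angles in degrees, forces in N, time in s.
With the tool pointing down it reaches from about 0.4 to 0.9 m from the base axis. Payload 5.5 kg.
Tool frame: the origin (TCP) lies midway between the tips of the shut fingers; the grasp point (between the pads) lies 19 mm behind it; z points along the fingers, y is the direction in which the jaws open and shut (so a half turn about z gives the same grasp; the last joint's range is limited). The gripper opens to 92 mm and grips with 3 to 60 N. Pads are 19 mm wide; open, the fingers measure 130 mm over their backs; the gripper's body (75 mm by 190 mm) begins 47 mm behind the grasp point.
Start: joints at [-61.925, 28.699, -24.465, 88.831, 12.651, 65.22, -12.049], TCP at [0.146, 0.633, 0.227] pointing down, gripper open.
Joint ranges: [-164.97, 164.97], [-17.58, 116.51], [-87.97, 89.64], [11.32, 138.91], [-80.73, 260.73], [10.89, 115.49], [-147.41, 147.41]. Speed limits (degrees/s): [147.25, 147.25, 180, 180, 180, 180, 180].

### API

Orientations are given as a 3x3 rotation matrix whose columns are the frame's x, y, z axes.
In Python, from station import r gives the robot as it stands.
- The arm moves only by the tool drive_tool, never from a script. Its argument "deltas" is a list of rows, each a list of 4 numbers: the shift along the tool's x, y, z in cm, then the turn about the tool's z in degrees. In form: [[dx, dy, dz, yaw], ...]. A call has 1 to 10 rows; each row is the pose to reach, as a shift and turn from the pose commanded when the call began, along the tool's axes at that moment; what a row does not reach only later rows make up. A row lasts 1/10 s, in which the tool goes at most 50 mm and 8.59 degrees, less where a joint would pass 70% of its speed; a pose out of reach is approached as far as the arm can. A call with a gripper value outside its range is refused whole. "claw" is the gripper command: -1 is shut, 1 is fully open, values between are in proportion, set as the call begins (left out, the last holds). The fingers move at their own pace and stop on an object; "grip_force" is the grip in N (left out, the last holds). Time passes only in rows, so rows that repeat a pose let the fingers close. It gives the time, the measured TCP pose, the force and the opening at its end, in the units of the state.
- r.sense(): the state, without advancing time (a new reading comes with each control period).
- r.snapshot(name): name is "side" or "top"; returns the picture (480x640x3 uint8, blue, green, red); there is no depth.
- r.camera_info(name): a dict with "mtx" (3x3 intrinsics, pixels), "k1" (the pictures are not rectified: a ray, as slopes to the right and down, at radius r is drawn at 1 + k1 r^2 times it, then the intrinsics apply), "world_from_camera" (4x4, takes a point from camera to world coordinates). Camera axes: x right, y up, looking along -z (the intrinsics and any distortion apply to the point x, -y, -z); pixel columns grow to the right and rows downward; lengths in m; the calibration is good to about 2 mm. A picture is of the moment at which its call begins. camera_info takes no time and is no camera call.
- r.sign_off(): hands the job in, once; it reports no verdict.
The state is a dict: "clock": time; "qpos": joint angles; "qvel": joint speeds; "effort": joint torques, N m; "position": TCP position; "tcp_rot": TCP orientation; "ft_force": force on the tool from outside, world axes, zero at the start; "moment": the same for the moment, N m; "gripper_width": finger opening in m.
Only numpy, scipy, OpenCV 4.12 (cv2) and the standard library are available. Lean on these libraries where they do the work, as an engineer would, in place of code of your own. Each camera call takes 0.05 s, during which the arm holds its last target. There are 200 camera calls.

### The job

The battery hatch on the portable analyser stands open: swing it down onto its gasket, then press it home against the gasket's push and, while holding it down, turn the wing knob clockwise as far as it goes, so that its hidden tongue swings behind the frame edge and the hatch stays shut when you let go. Never bear down on the hatch with more than about 30 N or force the knob when its tongue jams, and leave the bottles and other things around it standing where they are.

Things in the scene. Friction and masses are not known exactly. Their poses are not given: they have to be found in the camera images.
- analyser: Portable analyser: rugged black case 340 x 460 x 130 mm with a grey metal top panel, fixed in place. Origin under its centre on the table; x towards the side where the hatch is hinged (away from the robot), y to the side with the screen and the wells, z up. The hatch covers a framed bay in the other (-y) half.
- hatch_hinge (a point): Middle of the hatch's hinge line, fixed on the case, 146 mm above the table. x points level from the free edge towards the hinge, y along the hinge, z up. The hatch is a grey plate 160 mm from hinge to free edge, 176 mm wide (88 either side of this point), 6 mm thick; the hinge line lies in its underside.
- hatch (a joint): Hatch angle, rad: near 0 shut (level), growing as the free edge rises; stiff hinge (0.32 N m friction), stays where left. Near the end a rubber gasket 143 mm from the hinge pushes back softly over its last several mm, then comes a hard seat. The frame with gasket and seat sits higher or lower from unit to unit and is not measured: seat angle anywhere from -0.065 to 0.065, found only by feel.
- knob (a joint): Turn of the wing knob, rad, growing clockwise from above. Start -0.08 to 0.22 (wing about along the free edge, tongue clear), end stop 1.45 (wing square to that edge, tongue behind the frame edge); friction 0.08 N m. The 36 mm tongue jams on the side of the frame edge at about 0.4 unless the hatch is within 1.5 mm of its seat; getting there takes 12 to 17 N down on the knob.
- knob_grip (a point): Centre of the knob's black wing, on the knob's axis, 17.5 mm above the hatch's outer face, 112 mm from the hinge, midway across the hatch. Wing 54 long, 12 thick, 26 high (13 mm above and below this point), on a flange 52 mm across, 4 thick, which fingertips beside the wing can press. x: along the wing, as the hidden tongue points; z: out of the hatch. Moves with hatch and knob.

How it is judged (in metres and radians):
On the way, in this order (a step that is already met when the one before it is completed fails the run):
1. the hatch is swung down onto its gasket with the knob still unlocked (value of joint hatch below 0.13 rad and value of joint knob below 0.42 rad), for 0.2 s.
2. the hatch squeezes its gasket and the knob is turned fully, tongue behind the frame edge (value of joint hatch below 0.1 rad and value of joint knob above 1.2 rad and contact force between hatch and gasket above 4 N), for 0.2 s.
At the end, for the whole second after the job is handed in: The hatch stays shut by itself (angle below 0.1 rad, still squeezing its gasket with over 4 N) with the wing knob turned clockwise past 1.2 rad, tongue behind the frame edge, everything at rest and let go (all of step 2 and velocity of joint hatch between -0.05 and 0.05 rad/s); the robot touches nothing.
It fails at once if the hatch, or its tongue, is forced against the frame and gasket with more than 22.5 N (pressing at the knob with up to 30 N stays below this) (contact force between hatch and frame above 22.5 N).
It fails at once if a bystander is moved more than 30 mm (distance of any of dropper, tube_cap, water, reagent_jar, flask, beaker, kit_box, meter from where it was at the start of the episode above 0.03 m).
It also fails if it takes over 72 s, if anything falls off the work surface, if the arm or the gripper's body presses on something with over 40 N, if the wrist force passes 120 N, or if a joint passes its speed limit or range.

## Working session

There is one attempt and no reset: what is moved stays moved. The work goes in short steps, Python scripts to look and compute and a tool call to move; the robot and the scene stay as the last step left them, time stands still between calls to the robot, and variables do not carry over. Pictures are saved under pics/ and viewed, about 8 in all and at most 12, crops included, and the job is handed in when it is done.

Besides the shell and the picture viewer there is one more tool, called after ">>>" in YAML: its name, and indented under it one key for each argument. drive_tool: Moves the arm, as the interface text tells. Its arguments: {"type":"object","properties":{"deltas":{"type":"array"},"claw":{"type":"number"},"grip_force":{"type":"number"}},"required":["deltas"]}

```bash
ls; mkdir -p pics; python3 - <<'E'
from station import r
import cv2
for n in("side","top"):
    cv2.imwrite(f"pics/{n}0.png",r.snapshot(n)); c=r.camera_info(n); print(n,c)
s=r.sense(); print(s)
E
```

```text
pics
side {'mtx': array([[450.65763899,   0.        , 316.98772073],
       [  0.        , 450.65763899, 244.40022467],
       [  0.        ,   0.        ,   1.        ]]), 'k1': -0.1030220586495693, 'world_from_camera': array([[-0.79443502,  0.40050895, -0.45658031,  0.34808987],
       [-0.60703354, -0.54784083,  0.57565676,  0.42268334],
       [-0.01957765,  0.73448145,  0.6783463 ,  0.58301793],
       [ 0.        ,  0.        ,  0.        ,  1.        ]])}
top {'mtx': array([[622.20939445,   0.        , 322.05095638],
       [  0.        , 622.20939445, 232.96752571],
       [  0.        ,   0.        ,   1.        ]]), 'k1': -0.03451726506821957, 'world_from_camera': array([[ 0.02649778,  0.99751673, -0.06525523,  0.59548084],
       [-0.99911629,  0.02429661, -0.03429744,  0.02574877],
       [-0.03262679,  0.06610637,  0.99727902,  0.93960591],
       [ 0.        ,  0.        ,  0.        ,  1.        ]])}
{'clock': 0.1, 'qpos': array([-61.9233363 ,  28.74968237, -24.45441274,  88.88469253,
        12.65159544,  65.21901646, -12.0502018 ]), 'qvel': array([ 0.06434552, -0.07157733, -0.04820608, -0.08505523,  0.03376957,
       -0.15070635,  0.0501743 ]), 'effort': array([-1.20151421e-02, -5.67887449e+01, -5.83841488e+00, -2.79920447e+01,
       -6.88393833e-02,  2.40396091e-02,  3.24847383e-05]), 'position': array([0.14607732, 0.63273512, 0.22577437]), 'tcp_rot': array([[-9.74392427e-01,  2.24853717e-01, -4.52652626e-04],
       [ 2.24854164e-01,  9.74390971e-01, -1.68572474e-03],
       [ 6.20191600e-05, -1.74433824e-03, -9.99998477e-01]]), 'ft_force': array([-0.91601382, -0.20737517,  0.3503337 ]), 'moment': array([ 0.02987943, -0.09950161,  0.03966235]), 'gripper_width': 0.09161373132875647}
```

View pics/side0.png

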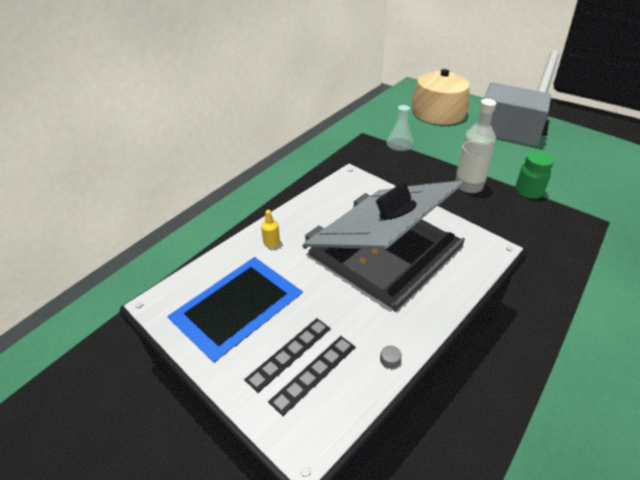

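View pics/top0.png

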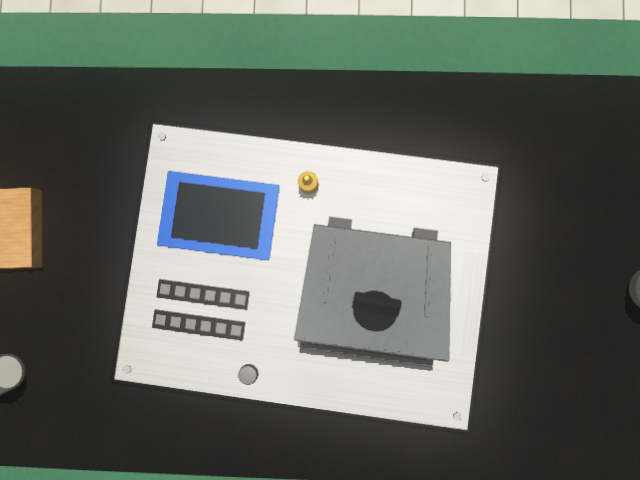

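```bash
cat >h.py <<'E'
import numpy as np, cv2
from station import r
def ray(n,p):
    c=r.camera_info(n); u=cv2.undistortPoints(np.array([[p]],float),c["mtx"],np.array([c["k1"],0,0,0,0.]))[0,0]
    # inverse of 1+k1 r^2 is what undistortPoints does
    T=c["world_from_camera"]; d=T[:3,:3]@np.array([u[0],-u[1],-1]); return T[:3,3],d/np.linalg.norm(d)
def plane(n,p,z):
    o,d=ray(n,p); return o+d*(z-o[2])/d[2]
def tri(a,b):
    o1,d1=ray("top",a); o2,d2=ray("side",b)
    t=np.linalg.lstsq(np.c_[d1,-d2],o2-o1,rcond=None)[0]
    p,q=o1+t[0]*d1,o2+t[1]*d2; return (p+q)/2,np.linalg.norm(p-q)
E
python3 - <<'E'
from h import *
np.set_printoptions(precision=4,suppress=True)
im=cv2.imread("pics/top0.png"); 
m=(im.min(2)>120).astype(np.uint8)*255; m[:110]=0
m=cv2.morphologyEx(m,cv2.MORPH_CLOSE,np.ones((5,5)))
c=max(cv2.findContours(m,0,2)[0],key=cv2.contourArea); h=cv2.convexHull(c)
q=cv2.approxPolyDP(h,12,True)[:,0]; print(q)
P=np.array([plane("top",p,.13) for p in q]);print(P)
print([np.linalg.norm(P[i]-P[i-1]) for i in range(len(P))],P.mean(0))
for a,b in(((449,360),(462,182)),((295,340),(388,246))): print("free",tri(a,b))
for p in((314,225),(451,241)): print("hinge",plane("top",p,.15))
print("knob",tri((376,309),(397,200)))
for nm,p in(("screw",)*2,): pass
for p in((162,137),(486,178),(457,416),(127,370)): print(plane("top",p,.132))
E
```

```text
[[153 124]
 [497 167]
 [467 428]
 [115 379]]
[[ 0.7889  0.2835  0.13  ]
 [ 0.7403 -0.1727  0.13  ]
 [ 0.4038 -0.1379  0.13  ]
 [ 0.4508  0.319   0.13  ]]
[np.float64(0.339995736881413), np.float64(0.4587702212374201), np.float64(0.3383456614391989), np.float64(0.45936049047409566)] [0.5959 0.073  0.13  ]
free (array([ 0.5025, -0.0965,  0.2281]), np.float64(0.0009678428731547704))
free (array([0.519 , 0.0773, 0.2297]), np.float64(0.0014616048536394647))
hinge [0.6571 0.0634 0.15  ]
hinge [ 0.6409 -0.1105  0.15  ]
knob (array([ 0.5571, -0.0134,  0.2233]), np.float64(0.0007693431503144933))
[0.7711 0.2699 0.132 ]
[ 0.7252 -0.158   0.132 ]
[ 0.419  -0.1246  0.132 ]
[0.4633 0.3029 0.132 ]
```

>>> drive_tool:
  deltas:
    - [0, 0, -4, 0]
    - [0, 0, -9, 0]
    - [0, 0, -13, 0]
    - [-3, -2.8, -13, 0]
    - [-6, -5.6, -13, 0]
    - [-9, -8.5, -13, 0]
    - [-12, -11.3, -13, 0]
    - [-15, -14.1, -13, 0]
    - [-18, -17, -13, 0]
    - [-21, -20, -13, 0]
  claw: -1
  grip_force: 20

```text
clock: 1.1
position: [0.3064, 0.3895, 0.3564]
tcp_rot: [[-0.974, 0.225, -0.0], [0.225, 0.974, -0.0], [0.0, -0.0, -1.0]]
ft_force: [1.0, -0.7, -0.2]
gripper_width: 0.0163
```

>>> drive_tool:
  deltas:
    - [-3, -2.9, 0, 6]
    - [-6, -5.7, 0, 13]
    - [-9.2, -8.6, 0, 21]
    - [-12.2, -11.5, 0, 29]
    - [-15.3, -14.4, 0, 37]
    - [-18.4, -17.2, 0, 45]
    - [-21.5, -20.1, 0, 53]
    - [-24.6, -23, 0, 61]
    - [-27.6, -25.9, 0, 69]
    - [-30.5, -28.7, 0, 77]

```text
clock: 2.1
position: [0.5389, 0.0413, 0.3564]
tcp_rot: [[0.006, 1.0, -0.001], [1.0, -0.006, -0.0], [-0.0, -0.001, -1.0]]
ft_force: [0.6, 0.4, -0.9]
gripper_width: 0.0004
```

>>> drive_tool:
  deltas:
    - [0, 0, 2, 2]
    - [0, 0, 5, 4]
    - [0, 0, 8, 5.7]
    - [0, 0, 10.5, 5.7]
    - [0, 0, 11.5, 5.7]
    - [0, 0, 12, 5.7]
    - [0, 0, 12.5, 5.7]
    - [0, 0, 13, 5.7]
    - [0, 0, 13.5, 5.7]
    - [0, 0, 14, 5.7]

```text
clock: 3.1
position: [0.539, 0.0431, 0.2171]
tcp_rot: [[0.099, 0.995, 0.001], [0.995, -0.099, 0.0], [0.0, 0.001, -1.0]]
ft_force: [-0.9, 0.2, 1.3]
gripper_width: 0.0006
```

>>> drive_tool:
  deltas:
    - [0, 0, 0.5, 0]
    - [0, 0, 1, 0]
    - [0, 0, 1.5, 0]
    - [0, 0, 2, 0]
    - [0, 0, 2.5, 0]
    - [0, 0, 3, 0]
    - [0, 0, 3.5, 0]
    - [0, 0, 4, 0]
    - [0, 0, 4.3, 0]
    - [0, 0, 4.5, 0]

```text
clock: 4.1
position: [0.5383, 0.043, 0.1713]
tcp_rot: [[0.099, 0.995, -0.001], [0.995, -0.099, -0.0], [-0.0, -0.001, -1.0]]
ft_force: [0.2, -0.0, -0.3]
gripper_width: 0.0006
```

>>> drive_tool:
  deltas:
    - [0, 0, 0.1, 0]
    - [0, 0, 0.2, 0]
    - [0, 0, 0.3, 0]
    - [0, 0, 0.4, 0]
    - [0, 0, 0.5, 0]
    - [0, 0, 0.5, 0]

```text
clock: 4.7
position: [0.5384, 0.043, 0.1666]
tcp_rot: [[0.099, 0.995, -0.0], [0.995, -0.099, -0.0], [-0.0, -0.0, -1.0]]
ft_force: [-0.3, -0.1, 0.7]
gripper_width: 0.0004
```

```bash
python3 - <<'E'
from h import *
cv2.imwrite("pics/s1.png",cv2.resize(r.snapshot("side")[130:330,260:520],None,fx=3,fy=3,interpolation=2))
E
```

```text
(no output)
```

View pics/s1.png

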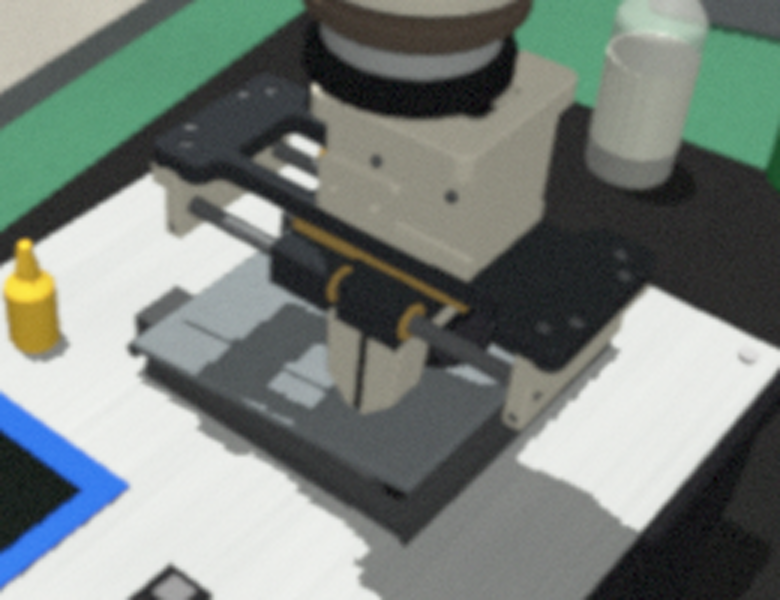

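The fingers stand on the plate beside the knob and the hatch is almost down. The dropper is untouched. I'll continue by feel.

>>> drive_tool:
  deltas:
    - [0, 0, 0.1, 0]
    - [0, 0, 0.2, 0]
    - [0, 0, 0.3, 0]
    - [0, 0, 0.4, 0]
    - [0, 0, 0.4, 0]

```text
clock: 5.25
position: [0.5384, 0.043, 0.1625]
tcp_rot: [[0.099, 0.995, -0.0], [0.995, -0.099, -0.0], [-0.0, -0.0, -1.0]]
ft_force: [-0.1, -0.0, -0.2]
gripper_width: 0.0006
```

>>> drive_tool:
  deltas:
    - [0, 0, 0.1, 0]
    - [0, 0, 0.2, 0]
    - [0, 0, 0.3, 0]
    - [0, 0, 0.3, 0]

```text
clock: 5.65
position: [0.5384, 0.043, 0.1595]
tcp_rot: [[0.099, 0.995, -0.0], [0.995, -0.099, -0.0], [-0.0, -0.0, -1.0]]
ft_force: [-0.1, -0.2, 0.5]
gripper_width: 0.0005
```

>>> drive_tool:
  deltas:
    - [0, 0, 0.1, 0]
    - [0, 0, 0.2, 0]

```text
clock: 5.85
position: [0.5384, 0.043, 0.1577]
tcp_rot: [[0.099, 0.995, 0.0], [0.995, -0.099, 0.0], [0.0, 0.0, -1.0]]
ft_force: [-0.2, -0.7, 0.2]
gripper_width: 0.0006
```

>>> drive_tool:
  deltas:
    - [0, 0, 0.1, 0]
    - [0, 0, 0.2, 0]

```text
clock: 6.05
position: [0.5384, 0.0431, 0.1559]
tcp_rot: [[0.099, 0.995, -0.0], [0.995, -0.099, 0.0], [0.0, -0.0, -1.0]]
ft_force: [-2.2, 0.7, 4.6]
gripper_width: 0.0004
```

>>> drive_tool:
  deltas:
    - [0, 0, 0.1, 0]
    - [0, 0, 0.2, 0]

```text
clock: 6.25
position: [0.5383, 0.0431, 0.1542]
tcp_rot: [[0.099, 0.995, -0.0], [0.995, -0.099, 0.0], [0.0, -0.0, -1.0]]
ft_force: [-3.6, 0.0, 7.6]
gripper_width: 0.0006
```

>>> drive_tool:
  deltas:
    - [0, 0, 0, 0]
    - [0, 0, 0, 0]
    - [0, 0, 0, 0]
    - [0, 0, -1, 0]
    - [0, 0, -4, 0]
    - [0, 0, -8, 0]
    - [0, 0, -12, 0]
    - [-1.5, 0, -15, 0]
    - [-4, 0.3, -17, 0]
    - [-5.5, 0.3, -17, 0]

```text
clock: 7.25
position: [0.5381, -0.014, 0.3277]
tcp_rot: [[0.101, 0.995, 0.007], [0.995, -0.101, -0.0], [0.0, 0.007, -1.0]]
ft_force: [-0.7, -0.7, -0.1]
gripper_width: 0.0006
```

>>> drive_tool:
  deltas:
    - [0, 0, 0, 0]
    - [0, 0, 0, 0]
    - [0, 0, 0, 0]
  claw: -0.05

```text
clock: 7.55
position: [0.5352, -0.0105, 0.3222]
tcp_rot: [[0.097, 0.995, -0.003], [0.995, -0.097, 0.001], [0.0, -0.003, -1.0]]
ft_force: [-0.9, -0.5, 1.2]
gripper_width: 0.02
```

```bash
python3 - <<'E'
from h import *
s=r.snapshot("side");t=r.snapshot("top")
cv2.imwrite("pics/s2f.png",s)
a=cv2.resize(s[130:330,290:490],None,fx=3,fy=3,interpolation=2);b=cv2.resize(t[200:400,270:470],None,fx=2,fy=2)
cv2.imwrite("pics/s2.png",a);cv2.imwrite("pics/t2.png",b)
print(r.sense()["gripper_width"],r.sense()["qpos"])
E
```

```text
0.027887718905542206 [-9.47393866 10.4272807   8.93503696 99.30703133 -1.72695838 70.52017774
 -5.68448567]
```

View pics/s2.png

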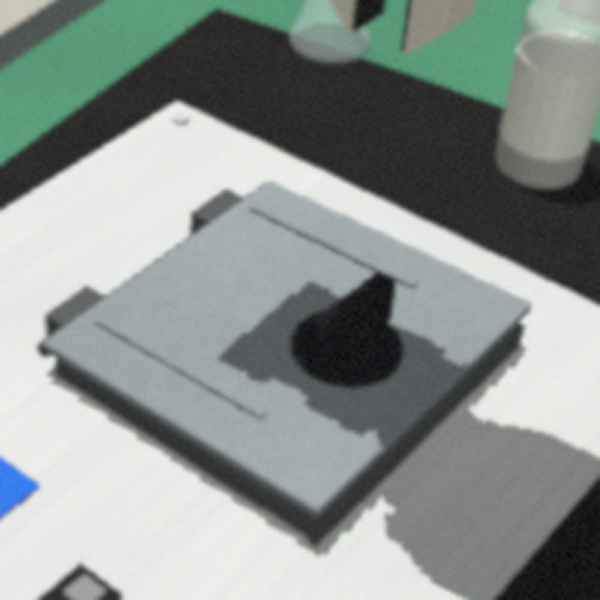

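```bash
python3 - <<'E'
from h import *
f=lambda u,v,z:plane("side",(290+u/3-.33,130+v/3-.33),z).round(4)
print("flange",f(347.5,346,.155), "corner",f(317,512,.152),f(530,308,.152),"hingeC",f(270,183,.152))
a,b=f(378,273,.1825),f(316,316,.1825); print("wing edge",a,b,np.degrees(np.arctan2(*(b-a)[:2])))
im=cv2.imread("pics/s2.png"); g=cv2.cvtColor(im,6); m=(g<38).astype(np.uint8)[250:400,270:420]
n,l,st,c=cv2.connectedComponentsWithStats(m); i=1+st[1:,4].argmax(); print(st[i]+[270,250,0,0,0])
for p in [(270+np.where(l[y]==i)[1].min(),250+y) for y in range(25,80,8) if (l[y]==i).any()]: print(p)
E
```

```text
flange [ 0.5356 -0.0125  0.155 ] corner [0.4974 0.0808 0.152 ] [ 0.4784 -0.092   0.152 ] hingeC [ 0.6341 -0.1048  0.152 ]
wing edge [ 0.5365 -0.0366  0.1825] [0.5446 0.0064 0.1825] 10.667917889628566
[ 294  275  106  110 7556]Traceback (most recent call last):
  File "<stdin>", line 7, in <module>
IndexError: tuple index out of range
```

>>> drive_tool:
  deltas:
    - [-0.2, 0, 2, 2]
    - [-0.2, 0, 5, 4]
    - [-0.2, 0, 8.5, 4]
    - [-0.2, 0, 11, 4]
    - [-0.2, 0, 12.5, 4]
    - [-0.2, 0, 13.3, 4]
    - [-0.2, 0, 13.7, 4]
    - [-0.2, 0, 13.7, 4]
  claw: -0.05

```text
clock: 8.45
position: [0.5358, -0.0137, 0.1866]
tcp_rot: [[0.168, 0.986, -0.0], [0.986, -0.168, 0.0], [-0.0, -0.0, -1.0]]
ft_force: [-0.4, -0.5, -0.2]
gripper_width: 0.0435
```

```bash
python3 - <<'E'
from h import *
cv2.imwrite("pics/s3.png",cv2.resize(r.snapshot("side")[170:290,320:480],None,fx=4,fy=4,interpolation=2))
E
```

```text
(no output)
```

View pics/s3.png

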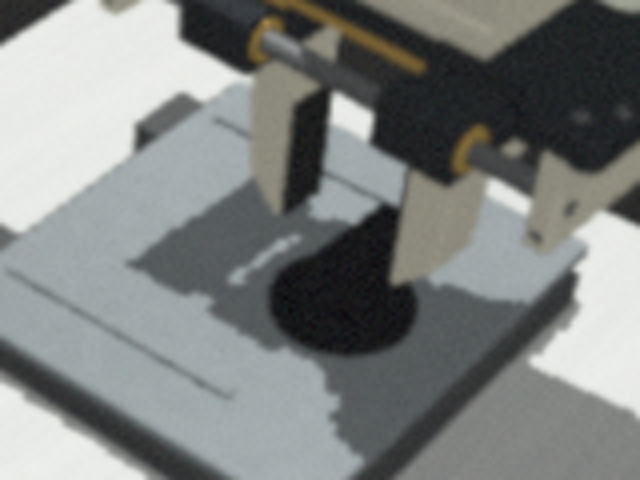

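The open jaws straddle the wing, with both fingers clear of it above the flange.

>>> drive_tool:
  deltas:
    - [0.1, 0, 0.7, 0]
    - [0.1, 0, 1.4, 0]
    - [0.1, 0, 2.0, 0]
    - [0.1, 0, 2.4, 0]
    - [0.1, 0, 2.5, 0]
    - [0.1, 0, 2.5, 0]

```text
clock: 9.1
position: [0.5358, -0.013, 0.1615]
tcp_rot: [[0.168, 0.986, -0.001], [0.986, -0.168, -0.0], [-0.0, -0.001, -1.0]]
ft_force: [-0.6, 0.6, -0.8]
gripper_width: 0.0439
```

>>> drive_tool:
  deltas:
    - [0, 0, 0, 0]
    - [0, 0, 0, 0]
    - [0, 0, 0, 0]
    - [0, 0, 0, 0]
    - [0, 0, 0, 0]
    - [0, 0, 0, 0]
  claw: -1
  grip_force: 20

```text
clock: 9.7
position: [0.5346, -0.0127, 0.1615]
tcp_rot: [[0.168, 0.986, -0.003], [0.986, -0.168, 0.0], [-0.0, -0.003, -1.0]]
ft_force: [-4.3, 0.4, 2.9]
gripper_width: 0.0119
```

>>> drive_tool:
  deltas:
    - [0, -0.1, 0.1, 0]
    - [0, -0.1, 0.2, 0]
    - [0, -0.1, 0.3, 0]
    - [0, -0.1, 0.3, 0]

```text
clock: 10.1
position: [0.5342, -0.0127, 0.159]
tcp_rot: [[0.168, 0.986, -0.001], [0.986, -0.168, 0.0], [0.0, -0.001, -1.0]]
ft_force: [-5.9, 0.6, 7.3]
gripper_width: 0.0121
```

>>> drive_tool:
  deltas:
    - [0, 0, 0.1, 0]
    - [0, 0, 0.2, 0]
    - [0, 0, 0.2, 0]

```text
clock: 10.4
position: [0.534, -0.0127, 0.1575]
tcp_rot: [[0.168, 0.986, -0.002], [0.986, -0.168, 0.0], [0.0, -0.002, -1.0]]
ft_force: [-9.0, 0.7, 12.6]
gripper_width: 0.012
```

>>> drive_tool:
  deltas:
    - [0, -0.1, 0, 0]
    - [0, -0.2, 0, 0]
    - [0, -0.25, 0, 0]
    - [0, -0.25, 0, 0]

```text
clock: 10.8
position: [0.534, -0.0127, 0.1579]
tcp_rot: [[0.168, 0.986, 0.003], [0.986, -0.168, -0.0], [0.0, 0.003, -1.0]]
ft_force: [-2.5, 0.3, 6.6]
gripper_width: 0.0119
```

>>> drive_tool:
  deltas:
    - [0, -0.03, 0.1, 0]
    - [0, -0.05, 0.15, 0]
    - [0, -0.05, 0.15, 0]

```text
clock: 11.1
position: [0.5339, -0.0126, 0.1572]
tcp_rot: [[0.168, 0.986, 0.004], [0.986, -0.168, -0.0], [0.001, 0.004, -1.0]]
ft_force: [-4.2, -0.5, 12.5]
gripper_width: 0.0122
```

>>> drive_tool:
  deltas:
    - [0, -0.03, 0.1, 0]
    - [0, -0.05, 0.15, 0]
    - [0, -0.05, 0.15, 0]

```text
clock: 11.4
position: [0.5339, -0.0126, 0.1567]
tcp_rot: [[0.169, 0.986, 0.005], [0.986, -0.169, 0.0], [0.001, 0.005, -1.0]]
ft_force: [-5.2, -0.3, 20.1]
gripper_width: 0.0118
```

>>> drive_tool:
  deltas:
    - [0, 0, 0, 3]
    - [0, 0, 0, 7]
    - [0, 0, 0, 11]
    - [0, 0, 0, 15]
    - [0, 0, 0, 18]

```text
clock: 11.9
position: [0.5332, -0.0124, 0.1567]
tcp_rot: [[0.467, 0.884, 0.004], [0.884, -0.467, 0.0], [0.002, 0.003, -1.0]]
ft_force: [-8.7, 0.8, 21.5]
gripper_width: 0.012
```

```bash
python3 -c "
from station import r
s=r.sense();print(s['ft_force'],s['moment'],s['tcp_rot'],s['qpos'])"
```

```text
[-8.72210387  0.79876328 21.46796396] [-0.03499353  1.67712654  0.08880808] [[ 4.67089015e-01  8.84200567e-01  4.14829937e-03]
 [ 8.84207312e-01 -4.67094491e-01  4.07830039e-04]
 [ 2.29825134e-03  3.47746370e-03 -9.99991313e-01]] [-11.74662089  19.91137424  12.31988845 110.61568386  -5.4900884
  49.78811296 -24.45498526]
```

>>> drive_tool:
  deltas:
    - [-0.05, -0.1, 0, 2]
    - [-0.09, -0.18, 0, 5]
    - [-0.09, -0.18, 0, 8]

```text
clock: 12.2
position: [0.533, -0.0123, 0.1567]
tcp_rot: [[0.585, 0.811, 0.008], [0.811, -0.585, 0.0], [0.005, 0.006, -1.0]]
ft_force: [-3.9, 1.0, 16.4]
gripper_width: 0.012
```

```bash
python3 -c "
from station import r
s=r.sense();print(s['ft_force'],s['moment'])"
```

```text
[-3.88534618  0.95621184 16.44791746] [-0.00363241  0.60107167  0.11477387]
```

>>> drive_tool:
  deltas:
    - [0, 0, 0.05, 3]
    - [0, 0, 0.05, 6]
    - [0, 0, 0.05, 10]

```text
clock: 12.5
position: [0.5327, -0.012, 0.1567]
tcp_rot: [[0.717, 0.697, 0.007], [0.697, -0.717, 0.001], [0.006, 0.004, -1.0]]
ft_force: [-6.2, 1.4, 20.2]
gripper_width: 0.012
```

```bash
python3 -c "
from station import r
s=r.sense();print(s['ft_force'],s['moment'])"
```

```text
[-6.21974009  1.37631209 20.24862912] [0.07954073 1.22321306 0.08852348]
```

>>> drive_tool:
  deltas:
    - [0, 0, 0, 4]
    - [0, 0, 0, 9]
    - [0, 0, 0, 14]
    - [0, 0, 0, 19]
    - [0, 0, 0, 24]
    - [0, 0, 0, 29]
    - [0, 0, 0, 33]
    - [0, 0, 0, 35]
    - [0, 0, 0, 35]

```text
clock: 13.4
position: [0.5321, -0.0109, 0.1566]
tcp_rot: [[0.987, 0.162, 0.006], [0.162, -0.987, 0.002], [0.006, -0.001, -1.0]]
ft_force: [-6.5, 2.1, 22.6]
gripper_width: 0.0119
```

```bash
python3 -c "
from station import r
s=r.sense();print(s['ft_force'],s['moment'])"
```

```text
[-6.53618411  2.14180425 22.60231926] [ 0.57242759  1.5662717  -0.08003885]
```

>>> drive_tool:
  deltas:
    - [0, 0, -0.03, 3]
    - [0, 0, -0.03, 5]
    - [0, 0, -0.03, 7]
    - [0, 0, -0.03, 7]

```text
clock: 13.8
position: [0.5321, -0.0107, 0.1566]
tcp_rot: [[0.999, 0.041, 0.006], [0.041, -0.999, 0.002], [0.006, -0.002, -1.0]]
ft_force: [-6.2, 5.2, 21.3]
gripper_width: 0.0117
```

```bash
python3 -c "
from station import r
s=r.sense();print(s['ft_force'],s['moment'])"
```

```text
[-6.20713165  5.21414749 21.25720888] [ 0.76766951  1.40944362 -0.0109311 ]
```

>>> drive_tool:
  deltas:
    - [0, 0, 0, 1]
    - [0, 0, 0, 1.5]
    - [0, 0, 0, 1.5]
    - [0, 0, -0.1, 1.5]
    - [0, 0, -0.2, 1.5]
    - [0, 0, -0.3, 1.5]
    - [0, 0, -0.3, 1.5]

```text
clock: 14.5
position: [0.5322, -0.0107, 0.1581]
tcp_rot: [[1.0, 0.015, 0.006], [0.015, -1.0, 0.002], [0.006, -0.002, -1.0]]
ft_force: [1.2, 3.6, 8.0]
gripper_width: 0.0118
```

>>> drive_tool:
  deltas:
    - [0, 0, 0, 0]
    - [0, 0, 0, 0]
    - [0, 0, 0, 0]
    - [0, 0, 0, 0]
  claw: -0.05

```text
clock: 14.9
position: [0.53, -0.0128, 0.1567]
tcp_rot: [[1.0, 0.013, 0.001], [0.013, -1.0, -0.0], [0.001, 0.0, -1.0]]
ft_force: [1.3, 0.5, 5.2]
gripper_width: 0.0391
```

>>> drive_tool:
  deltas:
    - [0, 0, -0.3, 0]
    - [0, 0, -1, 0]
    - [0, 0, -2, 0]
    - [0, 0, -4, 0]
    - [0, 0, -8, 0]
    - [0, 0, -12, 0]
    - [0, 0, -16, 0]
    - [0, 0, -19, 0]
    - [0, 0, -20, 0]
    - [0, 0, -20, 0]

```text
clock: 15.9
position: [0.5303, -0.0122, 0.3583]
tcp_rot: [[1.0, 0.014, 0.003], [0.014, -1.0, 0.001], [0.003, -0.001, -1.0]]
ft_force: [-0.1, 0.0, -0.4]
gripper_width: 0.0438
```

```bash
python3 - <<'E'
from h import *
s=r.snapshot("side")
cv2.imwrite("pics/s4.png",cv2.resize(s[130:330,290:490],None,fx=3,fy=3,interpolation=2))
x=r.sense();print(x["ft_force"],x["position"],x["clock"])
E
```

```text
[-1.34506498  0.26860726 -1.59424134] [ 0.52935091 -0.01215615  0.35652873] 15.95
```

View pics/s4.png

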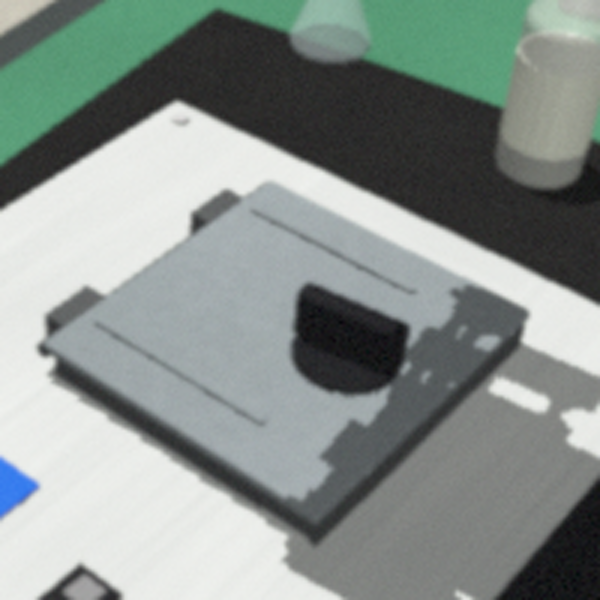

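The hatch is shut and the wing is roughly square to the free edge. I'll check its angle with numbers before handing in.

```bash
python3 - <<'E'
from h import *
f=lambda u,v,z:plane("side",(290+u/3-.33,130+v/3-.33),z)
a,b=f(308,285,.181),f(407,323,.181); d=(a-b)[:2]
print(np.linalg.norm(d), "clockwise from hatch y:", 90-(np.degrees(np.arctan2(d[1],d[0]))+5.97))
print(f(317,518,.152),f(527,315,.152))
E
```

```text
0.049099732883233764 clockwise from hatch y: 80.04391069488722
[0.49573815 0.08363435 0.152     ] [ 0.47747976 -0.08627585  0.152     ]
```

```bash
python3 -c "
from station import r
print(r.sign_off(), r.sense()['clock'])"
```

```text
the job is handed in; nothing more can be done
the job is handed in; nothing more can be done
```

The hatch is shut and latched, and I handed the job in at about 16 s of the 72 s allowed. No verdict was reported.

- **Closing:** I swung the hatch down with shut fingers on the plate beside the knob, until the gasket pushed back with about 8 N. I held it there briefly, with the knob not yet turned.
- **Locking:** I gripped the wing, pressed down with 16 to 23 N and turned the knob clockwise in steps. It passed the jam point with the wrist moment at about 0.09–0.11 N m, so it ran freely. I then eased off, opened the jaws and lifted clear.
- **Last checks:**
  - The final side picture shows the hatch staying shut. Its free edge looks slightly lower than after the first closing, so the tongue is holding it.
  - The wing measures about 80° clockwise (roughly 1.40 rad; 1.2 rad is needed), and the tool's own turn gave about 1.45 rad. The 3° gap is within picture error.
  - The gripper is about 20 cm above the knob, with forces near zero.
- **Not checked:** I could not measure the gasket force after letting go; I only infer it from the hatch staying down. The dropper, flask and water bottle look undisturbed in the pictures I took. The other bystanders were out of view at the end, but the arm never felt any contact near them.

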